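# Hang the pail with the lemon on the spring scale

## Task

Weigh the lemon: take the little pail that holds the lemon by its wooden grip, hang it by its wire bail on the hook of the spring scale, let go, and wait until the hook has stopped bobbing and the pail hangs still. The lemon stays in its pail, and the other pail stays where it is.

Things in the scene. Friction and masses are not known exactly. Their poses are not given: they have to be found in the camera images.
- pail_grip (a point): Centre of the wooden grip of the lemon's pail: block 28 (x) x 18 (y) x 44 mm, grip it across y. Round aluminium pail, 112 mm wide, 55 high, loaded under 0.5 kg. Fixed wire bail, 6 mm thick, arches along y; its level middle (20 mm, centre line 34 mm below this point) goes on the hook. Foot 156 mm below this point. 50 mm free between lemon and bail. z up.
- hook_seat (a point): Seat on top of the hook, moves with it; 190 mm up unloaded. Steel hook, 8 mm bar, on the slide of a 235 mm aluminium column that stands 130 mm away along this point's +x. Seat level 10 mm either way along x; the free end (-x, 26 mm off) turns up 16 mm above it. Bring the bail across the hook (pail x along this x), over the tip from -x, pail below the hook, then down. z up.
- hook (a joint): How far the hook is down, m: 0 unloaded, grows downward, stop at 0.065. Spring 120 N/m: the loaded pail pulls it down about 19 to 37 mm; it bobs for one or two seconds when let go.
- lemon_center (a point): Centre of the lemon, 83x58x58 mm, that lies loose in the pail to be weighed, about 33 mm above the pail's foot.
- other_pail: The second pail, the same in shape but with a bulb of garlic in it; not to be moved. Origin at the centre of its foot.
Not all that is in view belongs to the job. What is shaped like the part that bears lemon_center but pink is not meant.

How it is judged:
By the outcome, as a careful person would: the job done as asked, in the order asked, and still so for the second after the job is handed in, with the robot touching nothing.
It also fails if it takes over 45 s, if anything falls off the work surface, if the arm or the gripper's body presses on something with over 40 N, if the wrist force passes 120 N, or if a joint passes its speed limit or range.

## Robot

A 6-joint arm with a two-finger parallel gripper is mounted at the origin on a cart in front of the work surface, level with it; the furniture and walls round the work are solid. World frame = base frame: x ahead of the robot, y to its left, z up, the work surface at z = 0. Lengths are in m, angles in rad, forces in N, time in s.
With the tool pointing down it reaches from about 0.35 to 0.85 m from the base axis. Payload 8.1 kg.
Tool frame: the origin (TCP) lies midway between the tips of the shut fingers; the grasp point (between the pads) lies 19 mm behind it; z points along the fingers, y is the line along which they close (so a half turn about z gives the same grasp; the last joint's range is limited). The gripper opens to 85 mm and grips with 20 to 120 N. Pads are 22 mm wide; open, the fingers measure 114 mm over their backs; the gripper's body (76 mm by 85 mm) begins 54 mm behind the grasp point. The pads swing forward as they close: fully open they stand 13 mm farther back than shut.
Start: joints at [1.023, 0.13, 1.488, -0, 1.523, -0.085], TCP at [0.268, 0.537, 0.231] pointing down, gripper open.
Joint ranges: [-2.96, 2.96], [-0.89, 2.26], [0.02, 2.5], [-1.34, 4.48], [0, 2.73], [-2.66, 2.66]. Speed limits (rad/s): [2.39, 2.39, 2.79, 3.14, 3.14, 3.14].

## Interface

Orientations are given as a 3x3 rotation matrix whose columns are the frame's x, y, z axes.
In Python, from plant import status, cams, robot gives the robot as it stands.
- The arm moves only by the shell command python3 -m crank 'ROWS'. ROWS is JSON, a list of rows, each an object with "dp": the shift along the world's x, y, z in mm, a list of three; "rotation": the turn, a rotation vector about the world's x, y, z in degrees, a list of three; "gripper": the finger opening in mm, from 0 to 85.4. A call has 1 to 5 rows; each row shifts and turns the commanded pose from where the row before left it; what a row does not reach is not made up. A row lasts 1/12 s, in which the tool goes at most 41.7 mm and 7.16 degrees, less where a joint would pass 70% of its speed; a pose out of reach is approached as far as the arm can. A call is refused whole if a number of a shift passes 41.7 or a number of a turn 7.16, either way. A call with a gripper value outside its range is refused whole. The fingers move at their own pace and stop on an object; the grip force is fixed at half the most. Time passes only in rows, so rows that do not move let the fingers close. It gives the time, the measured TCP pose, the force, the opening and the grip force at its end, in the units of the state.
- status.state(): the state, without advancing time (a new reading comes with each control period).
- cams.snapshot(name): name is "scene" or "top" or "wrist"; returns a dict with "img" (480x640x3 uint8, red, green, blue), "z_map" (480x640 float32, m along the optical axis (not along the pixel's ray), 0 where there is no reading), "mtx" (3x3 intrinsics, pixels), "pose" (4x4, takes a point from camera to world coordinates); the wrist camera has in their place "hand_eye" (4x4, takes a point from camera to tool coordinates, whose origin is the TCP and whose axes are the flange's). Camera axes: x right, y down, z forward; pixel columns grow to the right and rows downward; lengths in m; the calibration is good to about 2 mm. A picture is of the moment at which its call begins: read the wrist's pose just before it.
- robot.sign_off(): hands the job in; it is judged then, once.
The state is a dict: "time": time; "qpos": joint angles; "joint_velocities": joint speeds; "effort": joint torques, N m; "position": TCP position; "orientation": TCP orientation; "force": force on the tool from outside, world axes, zero at the start; "moment": the same for the moment, N m; "finger_gap": finger opening in m; "gripper_force": force on a finger pad.
Only numpy, scipy, OpenCV 4.12 (cv2) and the standard library are available. Lean on these libraries where they do the work, as an engineer would, in place of code of your own. Each camera call takes 0.05 s, during which the arm holds its last target. There are 200 camera calls.

## Working session

There is one attempt and no reset: what is moved stays moved. The work goes in short steps, Python scripts to look and compute and a shell command to move; the robot and the scene stay as the last step left them, time stands still between calls to the robot, and variables do not carry over. Pictures are saved under pics/ and viewed, at most 10 in all, crops included, and the job is handed in when it is done.

```bash
mkdir -p pics; ls; cat > h.py <<'E'
from plant import status, cams, robot
import numpy as np, cv2
def save(n):
    s=status.state(); d=cams.snapshot(n); 
    if 'pose' not in d:
        T=np.eye(4);T[:3,:3]=s['orientation'];T[:3,3]=s['position'];d['pose']=T@d['hand_eye']
    return d
def pts(d):
    z=d['z_map'];v,u=np.mgrid[:480,:640];K=d['mtx']
    c=np.stack([(u-K[0,2])/K[0,0]*z,(v-K[1,2])/K[1,1]*z,z],-1)
    p=c@d['pose'][:3,:3].T+d['pose'][:3,3]; p[z==0]=np.nan
    return p
E
python3 - <<'E'
from h import *
print(status.state())
for n in('scene','top'):
    d=save(n);cv2.imwrite(f'pics/{n}0.png',d['img'][:,:,::-1]);np.savez(f'{n}0.npz',p=pts(d),**d)
    print(n,d['mtx'].round(1).tolist(),d['pose'].round(3).tolist())
E
```

```text
pics
{'time': 0.0, 'qpos': array([ 1.02262741e+00,  1.31201379e-01,  1.48929110e+00, -1.22063973e-07,
        1.52300082e+00, -8.53702915e-02]), 'joint_velocities': array([-0.00072586, -0.00091422,  0.0003175 ,  0.0024021 , -0.00099827,
       -0.00251875]), 'effort': array([-4.88066271e-04, -5.69439912e+01, -5.00522482e+01, -5.85754351e-04,
        1.57836353e-02,  3.76346421e-06]), 'position': array([0.26754447, 0.53642349, 0.23021392]), 'orientation': array([[-8.94806470e-01,  4.46453134e-01, -9.90371444e-04],
       [ 4.46454203e-01,  8.94805014e-01, -1.62222849e-03],
       [ 1.61940339e-04, -1.89373604e-03, -9.99998194e-01]]), 'force': array([-0.61137923,  0.00765057, -0.59233362]), 'moment': array([ 0.01861875,  0.01057128, -0.02391472]), 'gripper_force': 0.0, 'finger_gap': 0.08538152342248151}
scene [[560.8, 0.0, 316.2], [0.0, 560.8, 237.8], [0.0, 0.0, 1.0]] [[0.63, -0.482, 0.609, -0.111], [-0.776, -0.402, 0.486, -0.531], [0.011, -0.779, -0.627, 0.823], [0.0, 0.0, 0.0, 1.0]]
top [[479.7, 0.0, 322.5], [0.0, 479.7, 235.7], [0.0, 0.0, 1.0]] [[0.013, -0.984, 0.176, 0.397], [-1.0, -0.014, -0.003, -0.009], [0.006, -0.176, -0.984, 0.973], [0.0, 0.0, 0.0, 1.0]]
```

View pics/scene0.png

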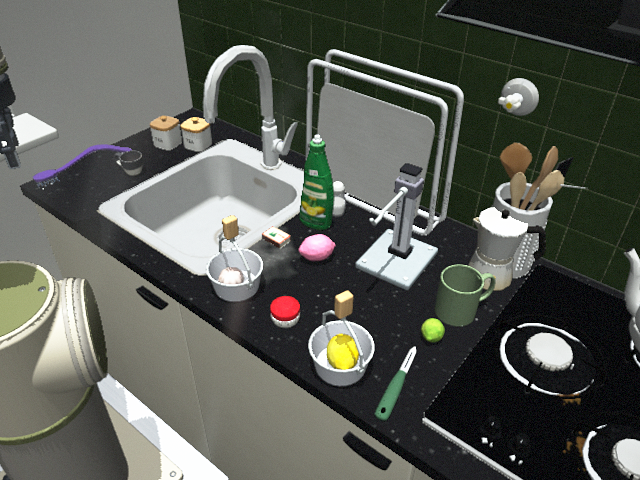

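View pics/top0.png

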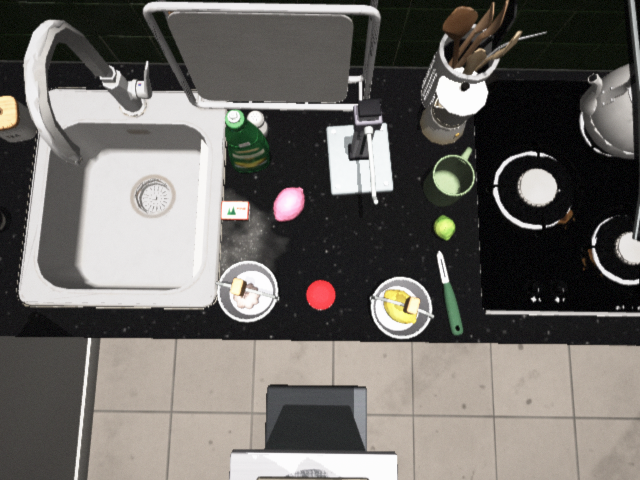

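The lemon's pail is at scene (340,350) and top (402,307), with its grip at scene (344,304) and top (412,305). The scale column is at top (368,110), its hook tip at top (376,197) and scene (373,221). The garlic's pail is at top (248,292), and the pink lemon is a decoy.

```bash
python3 - <<'E'
from h import *
np.set_printoptions(precision=4,suppress=True)
def box(n,u0,u1,v0,v1):
    d=np.load(f'{n}0.npz'); s=np.s_[v0:v1,u0:u1]
    return d['p'][s].reshape(-1,3), cv2.cvtColor(d['img'],cv2.COLOR_RGB2HSV)[s].reshape(-1,3)
def st(t,q):
    q=q[~np.isnan(q).any(1)]; print(t,len(q),'med',np.median(q,0),'lo',np.percentile(q,3,axis=0),'hi',np.percentile(q,97,axis=0)); return q
# grip: wood, z>.12
for n,b in (('scene',(325,365,285,325)),('top',(395,430,290,320))):
    p,h=box(n,*b); m=(p[:,2]>.115)&(p[:,2]<.2)&(h[:,1]>50)&(h[:,0]<30); q=st(n+' grip',p[m])
    t=q[q[:,2]>.168]; 
    if len(t)>8:
        r=cv2.minAreaRect((t[:,:2]*1000).astype(np.float32)); st('  top',t); print(r)
# pail rim
for n,b in (('scene',(300,380,310,390)),('top',(365,440,270,345))):
    p,h=box(n,*b); m=(abs(p[:,2]-.053)<.006)&(h[:,1]<60); q=p[m]
    A=np.c_[2*q[:,:2],np.ones(len(q))];c=np.linalg.lstsq(A,(q[:,:2]**2).sum(1),rcond=None)[0]
    st(n+' rim',q); print('  circle',c[:2],np.sqrt(c[2]+c[:2]@c[:2]))
    m=(h[:,0]>20)&(h[:,0]<35)&(h[:,1]>130)&(p[:,2]<.09); st(n+' lemon',p[m])
    m=(p[:,2]>.075)&(p[:,2]<.125)&(h[:,1]<60); q=st(n+' bail',p[m])
    if len(q)>5: print('  dir',np.linalg.svd(q[:,:2]-q[:,:2].mean(0))[2][0])
# hook and column
for n,b in (('scene',(360,430,160,240)),('top',(350,385,95,205))):
    p,h=box(n,*b); m=(p[:,2]>.15)&(p[:,2]<.27); q=st(n+' scale',p[m])
    q=q[np.argsort(q[:,0])]; print(q[::max(1,len(q)//25)])
E
```

```text
scene grip 395 med [ 0.4203 -0.1668  0.1656] lo [ 0.4114 -0.1728  0.1409] hi [ 0.4363 -0.1521  0.1817]
  top 177 med [ 0.4228 -0.1658  0.1784] lo [ 0.4117 -0.1725  0.169 ] hi [ 0.4379 -0.1525  0.1822]
((425.4622802734375, -162.09738159179688), (19.140960693359375, 28.130971908569336), 75.1106948852539)
top grip 145 med [ 0.4275 -0.1555  0.1734] lo [ 0.413  -0.1713  0.1226] hi [ 0.4393 -0.1508  0.1788]
  top 85 med [ 0.4276 -0.1573  0.1761] lo [ 0.413  -0.1718  0.1699] hi [ 0.4392 -0.1516  0.1793]
((426.5434875488281, -161.9029083251953), (17.96259117126465, 27.528093338012695), 74.85570526123047)
scene rim 614 med [ 0.4397 -0.1582  0.0548] lo [ 0.372  -0.2182  0.0474] hi [ 0.4798 -0.1081  0.0589]
  circle [ 0.4252 -0.1628] 0.0539364878832199
scene lemon 895 med [ 0.416  -0.1712  0.0559] lo [ 0.3972 -0.1941  0.0368] hi [ 0.4447 -0.1422  0.0653]
scene bail 192 med [ 0.4169 -0.1915  0.1064] lo [ 0.4079 -0.2159  0.0785] hi [ 0.4405 -0.1097  0.1235]
  dir [-0.2856 -0.9583]
top rim 618 med [ 0.4274 -0.1687  0.0551] lo [ 0.3723 -0.2166  0.0476] hi [ 0.4813 -0.106   0.0585]
  circle [ 0.4267
[... 1167 characters left out ...]
 0.5905 -0.0985  0.2058]
 [ 0.6136 -0.0988  0.19  ]
 [ 0.6305 -0.0936  0.1918]
 [ 0.6494 -0.0913  0.1986]
 [ 0.6676 -0.0899  0.1967]
 [ 0.6867 -0.0898  0.1978]
 [ 0.7056 -0.0918  0.1955]
 [ 0.7175 -0.0845  0.2015]
 [ 0.7255 -0.07    0.1903]
 [ 0.7267 -0.0699  0.1919]
 [ 0.7278 -0.089   0.207 ]
 [ 0.729  -0.094   0.2085]
 [ 0.7307 -0.0848  0.2325]
 [ 0.7318 -0.0775  0.2219]
 [ 0.7326 -0.0801  0.2122]
 [ 0.7334 -0.0782  0.2143]
 [ 0.7343 -0.1005  0.2251]
 [ 0.7359 -0.0667  0.2321]
 [ 0.7385 -0.0993  0.2352]
 [ 0.7411 -0.1074  0.2102]
 [ 0.7437 -0.0944  0.235 ]
 [ 0.747  -0.0797  0.235 ]
 [ 0.7497 -0.0668  0.2097]
 [ 0.753  -0.0602  0.2063]
 [ 0.7558 -0.094   0.2391]
 [ 0.759  -0.101   0.2364]]
```

```bash
python3 - <<'E'
from h import *
np.set_printoptions(precision=4,suppress=True)
for n in('scene','top'):
    p=np.load(f'{n}0.npz')['p'].reshape(-1,3)
    q=p[(p[:,0]>.58)&(p[:,0]<.72)&(abs(p[:,1]+.094)<.03)&(p[:,2]>.165)&(p[:,2]<.25)]
    f=cv2.fitLine((q[:,:2]*1000).astype(np.float32),cv2.DIST_HUBER,0,.01,.01).ravel(); print(n,len(q),f, 'yaw',np.degrees(np.arctan(f[1]/f[0])))
    for x in np.arange(.582,.66,.004):
        s=q[abs(q[:,0]-x)<.002]
        if len(s): print(' %.3f y %.4f z max %.4f med %.4f n%d'%(x,np.median(s[:,1]),s[:,2].max(),np.median(s[:,2]),len(s)))
    b=p[(abs(p[:,2]-.01)<.008)&(p[:,0]>.6)&(p[:,0]<.8)&(p[:,1]<0)&(p[:,1]>-.2)]
    t=p[(p[:,2]>.228)&(p[:,2]<.25)&(p[:,0]>.715)&(p[:,0]<.8)&(abs(p[:,1]+.09)<.05)]; print(cv2.minAreaRect((t[:,:2]*1000).astype(np.float32)))
E
python3 -m crank '[{"dp":[4,-18,3],"rotation":[0,0,0]},{"dp":[9,-38,3],"rotation":[0,0,1]},{"dp":[9,-38,3],"rotation":[0,0,1]},{"dp":[9,-38,3],"rotation":[0,0,1]},{"dp":[9,-38,3],"rotation":[0,0,1]}]'
python3 -m crank '[{"dp":[9,-38,3],"rotation":[0,0,1]},{"dp":[9,-38,2],"rotation":[0,0,1]},{"dp":[9,-38,0],"rotation":[0,0,1]},{"dp":[9,-38,0],"rotation":[0,0,1]},{"dp":[9,-38,0],"rotation":[0,0,1]}]'
python3 -m crank '[{"dp":[9,-38,0],"rotation":[0,0,1],"gripper":60},{"dp":[9,-38,0],"rotation":[0,0,1],"gripper":60},{"dp":[9,-38,0],"gripper":60},{"dp":[9,-38,0],"gripper":60},{"dp":[9,-38,0],"gripper":60}]'
python3 -m crank '[{"dp":[9,-38,0],"gripper":60},{"dp":[9,-38,0],"gripper":60},{"dp":[5,-38,0],"gripper":60},{"dp":[5,-34,0],"gripper":60},{"dp":[0,0,0],"gripper":60}]'
```

```text
scene 237 [  0.9959   0.09   653.6259 -93.1354] yaw 5.1645355
 0.590 y -0.0999 z max 0.2080 med 0.2064 n5
 0.594 y -0.0974 z max 0.2097 med 0.2069 n12
 0.598 y -0.0987 z max 0.2074 med 0.1985 n7
 0.602 y -0.0988 z max 0.1993 med 0.1921 n6
 0.606 y -0.0994 z max 0.1964 med 0.1916 n5
 0.610 y -0.0987 z max 0.1939 med 0.1938 n2
 0.614 y -0.0967 z max 0.1937 med 0.1904 n9
 0.618 y -0.0951 z max 0.1931 med 0.1916 n6
 0.622 y -0.0951 z max 0.1960 med 0.1930 n7
 0.626 y -0.0959 z max 0.1963 med 0.1938 n9
 0.630 y -0.0950 z max 0.1992 med 0.1952 n7
 0.634 y -0.0957 z max 0.1973 med 0.1941 n9
 0.638 y -0.0929 z max 0.2016 med 0.1978 n12
 0.642 y -0.0952 z max 0.2024 med 0.2009 n7
 0.646 y -0.0930 z max 0.2022 med 0.2004 n4
 0.650 y -0.0928 z max 0.2006 med 0.1993 n6
 0.654 y -0.0915 z max 0.2026 med 0.1999 n7
 0.658 y -0.0937 z max 0.2023 med 0.2019 n7
((745.4093627929688, -83.78024291992188), (33.52821350097656, 38.03279113769531), 4.635651588439941)
top 362 [  0.9963   0.0854 657.7236 -91.9353] yaw 4.8999424
 0.590 y -0.0970 z max 0.2058 med 0.2050 n3
 0.594 y -0.0970 z max 0.2080 med 0.204
[... 320 characters left out ...]
.626 y -0.0946 z max 0.1908 med 0.1891 n12
 0.630 y -0.0952 z max 0.1979 med 0.1925 n11
 0.634 y -0.0937 z max 0.1972 med 0.1944 n11
 0.638 y -0.0947 z max 0.1987 med 0.1964 n11
 0.642 y -0.0932 z max 0.1997 med 0.1955 n13
 0.646 y -0.0922 z max 0.2002 med 0.1976 n12
 0.650 y -0.0931 z max 0.1986 med 0.1974 n9
 0.654 y -0.0929 z max 0.2002 med 0.1967 n11
 0.658 y -0.0914 z max 0.1991 med 0.1976 n10
((745.77294921875, -84.94303894042969), (31.1595401763916, 37.985870361328125), 4.8679118156433105)schema error: expected keys dp, rotation, gripper
schema error: expected keys dp, rotation, gripper
schema error: expected keys dp, rotation, gripper
schema error: expected keys dp, rotation, gripper
```

```bash

python3 -m crank '[{"dp":[4,-18,3],"rotation":[0,0,0],"gripper":60},{"dp":[9,-38,3],"rotation":[0,0,1],"gripper":60},{"dp":[9,-38,3],"rotation":[0,0,1],"gripper":60},{"dp":[9,-38,3],"rotation":[0,0,1],"gripper":60},{"dp":[9,-38,3],"rotation":[0,0,1],"gripper":60}]' &&
python3 -m crank '[{"dp":[9,-38,3],"rotation":[0,0,1],"gripper":60},{"dp":[9,-38,2],"rotation":[0,0,1],"gripper":60},{"dp":[9,-38,0],"rotation":[0,0,1],"gripper":60},{"dp":[9,-38,0],"rotation":[0,0,1],"gripper":60},{"dp":[9,-38,0],"rotation":[0,0,1],"gripper":60}]' &&
python3 -m crank '[{"dp":[9,-38,0],"rotation":[0,0,1],"gripper":60},{"dp":[9,-38,0],"rotation":[0,0,1],"gripper":60},{"dp":[9,-38,0],"rotation":[0,0,0],"gripper":60},{"dp":[9,-38,0],"rotation":[0,0,0],"gripper":60},{"dp":[9,-38,0],"rotation":[0,0,0],"gripper":60}]' &&
python3 -m crank '[{"dp":[9,-38,0],"rotation":[0,0,0],"gripper":60},{"dp":[9,-38,0],"rotation":[0,0,0],"gripper":60},{"dp":[5,-38,0],"rotation":[0,0,0],"gripper":60},{"dp":[5,-34,0],"rotation":[0,0,0],"gripper":60},{"dp":[0,0,0],"rotation":[0,0,0],"gripper":60}]'
python3 - <<'E'
from h import *
np.set_printoptions(precision=4,suppress=True)
d=save('wrist');s=status.state();print(s['time'],s['position'],s['orientation'],s['finger_gap'],s['qpos'])
cv2.imwrite('pics/w1.png',d['img'][:,:,::-1]);np.savez('w1.npz',p=pts(d),**d)
p=pts(d);h=cv2.cvtColor(d['img'],cv2.COLOR_RGB2HSV)
m=(abs(p[:,:,2]-.177)<.006)&(h[:,:,1]>50)&(h[:,:,0]<30)&(np.hypot(p[:,:,0]-.426,p[:,:,1]+.162)<.035)
q=p[m];print(len(q))
if len(q)>9: print(cv2.minAreaRect((q[:,:2]*1000).astype(np.float32)),np.median(q[:,2]),np.argwhere(m).mean(0))
E
```

```text
time: 0.52
position: [0.3075, 0.3652, 0.2457]
orientation: [[-0.924, 0.381, -0.001], [0.381, 0.924, -0.001], [0.0, -0.001, -1.0]]
force: [0.4, -0.4, -0.1]
finger_gap: 0.0599
gripper_force: 0.0
time: 0.93
position: [0.3526, 0.1752, 0.2511]
orientation: [[-0.954, 0.3, 0.0], [0.3, 0.954, -0.0], [-0.0, -0.0, -1.0]]
force: [1.5, 0.1, 0.5]
finger_gap: 0.0601
gripper_force: 0.0
time: 1.35
position: [0.3976, -0.015, 0.2512]
orientation: [[-0.964, 0.268, 0.0], [0.268, 0.964, 0.0], [-0.0, 0.0, -1.0]]
force: [0.2, 0.4, -0.7]
finger_gap: 0.0602
gripper_force: 0.0
time: 1.77
position: [0.4255, -0.1663, 0.2506]
orientation: [[-0.962, 0.272, -0.001], [0.272, 0.962, -0.002], [0.001, -0.002, -1.0]]
force: [0.2, 0.6, -0.0]
finger_gap: 0.06
gripper_force: 0.0
1.8167 [ 0.4253 -0.1637  0.2505] [[-0.9623  0.2718 -0.0016]
 [ 0.2718  0.9623  0.0002]
 [ 0.0016 -0.0002 -1.    ]] 0.059879578133807516 [-0.4797 -0.2753  1.8396 -0.0005  1.5789 -1.7751]
1212
((425.9288635253906, -161.7237548828125), (17.423173904418945, 28.292646408081055), 73.84004211425781) 0.17789430570976783 [249.7294 328.849 ]
```

View pics/w1.png

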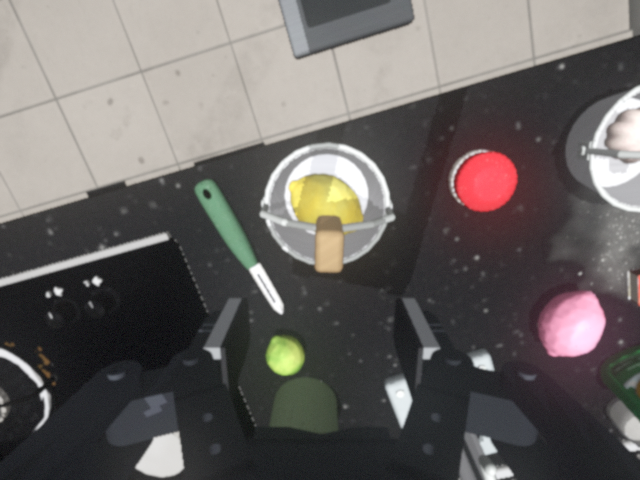

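The wrist view shows the grip at (329,245) and the lemon in the pail at (325,200), with the grip centred between the fingers and turned with them to within 1°. I'll go down and grip.

```bash

python3 -m crank '[{"dp":[0.5,2,-25],"rotation":[0,0,0],"gripper":60},{"dp":[0,0,-30],"rotation":[0,0,0],"gripper":60},{"dp":[0,0,-30],"rotation":[0,0,0],"gripper":60},{"dp":[0,0,-16],"rotation":[0,0,0],"gripper":60},{"dp":[0,0,-10],"rotation":[0,0,0],"gripper":60}]' &&
python3 -m crank '[{"dp":[0,0,0],"rotation":[0,0,0],"gripper":60},{"dp":[0,0,0],"rotation":[0,0,0],"gripper":30},{"dp":[0,0,0],"rotation":[0,0,0],"gripper":20},{"dp":[0,0,0],"rotation":[0,0,0],"gripper":10},{"dp":[0,0,0],"rotation":[0,0,0],"gripper":5}]' &&
python3 -m crank '[{"dp":[0,0,0],"rotation":[0,0,0],"gripper":0},{"dp":[0,0,0],"rotation":[0,0,0],"gripper":0},{"dp":[0,0,0],"rotation":[0,0,0],"gripper":0},{"dp":[0,0,0],"rotation":[0,0,0],"gripper":0}]'
```

```text
time: 2.23
position: [0.4246, -0.1573, 0.1372]
orientation: [[-0.964, 0.267, -0.004], [0.267, 0.964, 0.002], [0.004, 0.001, -1.0]]
force: [-0.3, -0.2, -0.2]
finger_gap: 0.0599
gripper_force: 0.0
time: 2.65
position: [0.4273, -0.1596, 0.1418]
orientation: [[-0.964, 0.267, 0.002], [0.267, 0.964, -0.001], [-0.003, -0.001, -1.0]]
force: [1.1, -1.6, 2.2]
finger_gap: 0.0171
gripper_force: 60.9
time: 2.98
position: [0.4274, -0.1598, 0.1418]
orientation: [[-0.963, 0.268, 0.003], [0.268, 0.963, -0.001], [-0.003, -0.001, -1.0]]
force: [0.9, -2.2, 6.5]
finger_gap: 0.0175
gripper_force: 61.1
```

```bash

python3 -m crank '[{"dp":[0,0,8],"rotation":[0,0,0],"gripper":0},{"dp":[0,0,16],"rotation":[0,0,0],"gripper":0},{"dp":[0,0,22],"rotation":[0,0,0],"gripper":0},{"dp":[0,0,22],"rotation":[0,0,0],"gripper":0},{"dp":[0,0,16],"rotation":[0,0,0],"gripper":0}]' &&
python3 -m crank '[{"dp":[0,0,12],"rotation":[0,0,0],"gripper":0},{"dp":[0,0,5],"rotation":[0,0,0],"gripper":0},{"dp":[4,2,0],"rotation":[0,0,1],"gripper":0},{"dp":[8,4,0],"rotation":[0,0,2],"gripper":0},{"dp":[12,5,0],"rotation":[0,0,2],"gripper":0}]' &&
python3 -m crank '[{"dp":[14,6,0],"rotation":[0,0,2],"gripper":0},{"dp":[14,6,0],"rotation":[0,0,2],"gripper":0},{"dp":[14,6,0],"rotation":[0,0,2],"gripper":0},{"dp":[14,6,0],"rotation":[0,0,2],"gripper":0},{"dp":[14,6,0],"rotation":[0,0,2],"gripper":0}]' &&
python3 -m crank '[{"dp":[12,6,0],"rotation":[0,0,2],"gripper":0},{"dp":[10,6,0],"rotation":[0,0,2],"gripper":0},{"dp":[8,4,0],"rotation":[0,0,1.5],"gripper":0},{"dp":[4,2,0],"rotation":[0,0,0],"gripper":0},{"dp":[0,0,0],"rotation":[0,0,0],"gripper":0}]' &&
python3 -m crank '[{"dp":[0,0,0],"rotation":[0,0,0],"gripper":0},{"dp":[0,0,0],"rotation":[0,0,0],"gripper":0},{"dp":[0,0,0],"rotation":[0,0,0],"gripper":0}]'
cat > look.py <<'E'
from h import *
import sys
np.set_printoptions(precision=4,suppress=True)
t=sys.argv[1]; S=status.state(); P=S['position']; print(S['time'],P,np.degrees(np.arctan2(S['orientation'][1,1],S['orientation'][0,1])),S['force'])
ims=[]
for n,b in (('scene',(300,500,110,360)),('top',(310,450,60,300))):
    d=save(n);p=pts(d);np.savez(f'{n}{t}.npz',p=p,**d);h=cv2.cvtColor(d['img'],cv2.COLOR_RGB2HSV)
    c=d['img'][b[2]:b[3],b[0]:b[1],::-1];ims.append(cv2.resize(c,None,fx=580/c.shape[0]*.85,fy=580/c.shape[0]*.85,interpolation=cv2.INTER_CUBIC))
    near=np.hypot(p[:,:,0]-P[0],p[:,:,1]-P[1])<.09
    m=near&(h[:,:,1]<60)&(abs(p[:,:,2]-(P[2]+.0142-.101))<.006);q=p[m]
    if len(q)>20:
        A=np.c_[2*q[:,:2],np.ones(len(q))];c=np.linalg.lstsq(A,(q[:,:2]**2).sum(1),rcond=None)[0];print(n,'rim circle',c[:2],np.sqrt(c[2]+c[:2]@c[:2]),q[:,2].mean(),len(q))
    m=near&(h[:,:,1]>70)&(h[:,:,0]>5)&(h[:,:,0]<22)&(p[:,:,2]>P[2]-.02);q=p[m]
    if len(q)>5: print(n,'grip',len(q),q.mean(0),q.min(0),q.max(0))
    # bail: grey, 40..70 mm below grip centre
    m=near&(h[:,:,1]<60)&(p[:,:,2]>P[2]-.06)&(p[:,:,2]<P[2]-.02)&(p[:,:,0]<P[0]+.02);q=p[m]
    if len(q)>9: f=cv2.fitLine((q[:,:2]*1000).astype(np.float32),cv2.DIST_HUBER,0,.01,.01).ravel();print(n,'bail',len(q),f,np.degrees(np.arctan(f[1]/f[0])),q[:,2].max())
cv2.imwrite(f'pics/l{t}.png',np.hstack(ims))
E
python3 look.py 2
```

```text
time: 3.4
position: [0.4261, -0.1589, 0.2258]
orientation: [[-0.964, 0.267, -0.0], [0.267, 0.964, 0.0], [0.0, 0.0, -1.0]]
force: [0.6, -0.7, -3.1]
finger_gap: 0.0175
gripper_force: 59.7
time: 3.82
position: [0.45, -0.1476, 0.2398]
orientation: [[-0.984, 0.18, -0.002], [0.18, 0.984, 0.001], [0.002, 0.001, -1.0]]
force: [0.9, 0.9, -3.8]
finger_gap: 0.0175
gripper_force: 59.7
time: 4.23
position: [0.5207, -0.1168, 0.239]
orientation: [[-1.0, 0.005, -0.003], [0.005, 1.0, 0.001], [0.003, 0.001, -1.0]]
force: [0.1, -0.4, -4.0]
finger_gap: 0.0171
gripper_force: 59.7
time: 4.65
position: [0.5547, -0.0995, 0.2405]
orientation: [[-0.996, -0.088, -0.001], [-0.088, 0.996, 0.0], [0.001, 0.0, -1.0]]
force: [0.6, 0.4, -3.4]
finger_gap: 0.0171
gripper_force: 59.7
time: 4.9
position: [0.554, -0.1005, 0.2414]
orientation: [[-0.996, -0.086, 0.0], [-0.086, 0.996, -0.0], [-0.0, -0.0, -1.0]]
force: [0.4, -0.4, -3.4]
finger_gap: 0.017
gripper_force: 59.7
4.9 [ 0.554  -0.1005  0.2414] 94.93845255166723 [ 0.4208 -0.4316 -3.4495]
scene rim circle [ 0.5526 -0.1017] 0.05450571935191938 0.15549137262239915 635
scene grip 244 [ 0.5431 -0.1008  0.265 ] [ 0.5377 -0.1097  0.2371] [ 0.5645 -0.0896  0.2825]
scene bail 183 [   0.0782   -0.9969  552.7557 -108.3648] -85.51317 0.2211408095681825
top rim circle [ 0.5529 -0.1012] 0.05440733231365099 0.15536445077545236 311
top grip 62 [ 0.5353 -0.0959  0.2997] [ 0.4926 -0.1406  0.2398] [ 0.546  -0.0586  0.651 ]
top bail 74 [  0.0684  -0.9977 551.8194 -85.031 ] -86.08049 0.22000603305971522
```

View pics/l2.png

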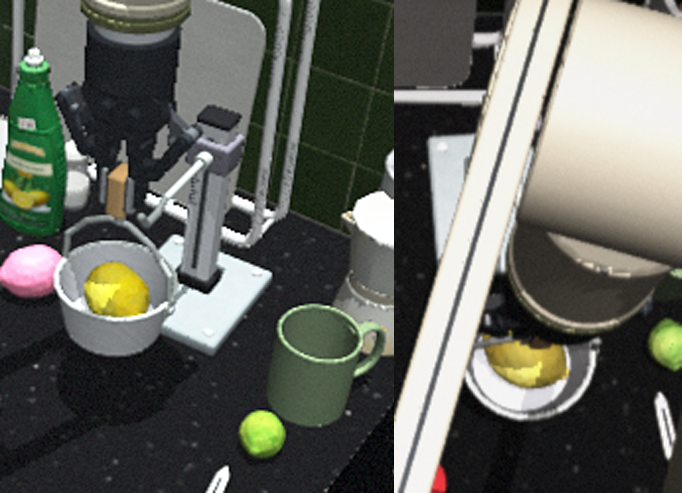

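The scene crop shows the bail level and above the hook tip, with the lemon in the pail. The measured bail underside is about 0.2195 and the tip about 0.207. I'll slide over the tip.

```bash

python3 -m crank '[{"dp":[4,0,1],"rotation":[0,0,0],"gripper":0},{"dp":[7,1,0],"rotation":[0,0,0],"gripper":0},{"dp":[7,1,0],"rotation":[0,0,0],"gripper":0},{"dp":[7,1,0],"rotation":[0,0,0],"gripper":0},{"dp":[7,0.5,0],"rotation":[0,0,0],"gripper":0}]' &&
python3 -m crank '[{"dp":[7,0.5,0],"rotation":[0,0,0],"gripper":0},{"dp":[7,0.5,0],"rotation":[0,0,0],"gripper":0},{"dp":[7,0.5,0],"rotation":[0,0,0],"gripper":0},{"dp":[6,0.5,0],"rotation":[0,0,0],"gripper":0},{"dp":[4,0,0],"rotation":[0,0,0],"gripper":0}]' &&
python3 -m crank '[{"dp":[0,0,0],"rotation":[0,0,0],"gripper":0},{"dp":[0,0,0],"rotation":[0,0,0],"gripper":0},{"dp":[0,0,0],"rotation":[0,0,0],"gripper":0}]'
python3 look.py 3
```

```text
time: 5.42
position: [0.5873, -0.0964, 0.2422]
orientation: [[-0.996, -0.087, 0.0], [-0.087, 0.996, 0.0], [-0.0, 0.0, -1.0]]
force: [-0.3, -0.7, -3.2]
finger_gap: 0.0174
gripper_force: 59.7
time: 5.83
position: [0.6181, -0.0945, 0.2421]
orientation: [[-0.996, -0.087, -0.0], [-0.087, 0.996, 0.0], [0.0, 0.0, -1.0]]
force: [0.4, 0.9, -4.4]
finger_gap: 0.0169
gripper_force: 59.7
time: 6.08
position: [0.6172, -0.0946, 0.2422]
orientation: [[-0.996, -0.087, -0.0], [-0.087, 0.996, -0.0], [0.0, 0.0, -1.0]]
force: [-0.9, 0.3, -3.9]
finger_gap: 0.017
gripper_force: 59.7
6.0833 [ 0.6172 -0.0946  0.2422] 94.98031084012077 [-0.8657  0.3062 -3.9428]
scene rim circle [ 0.6155 -0.0953] 0.0542987678096452 0.15636359261413993 560
scene grip 233 [ 0.606  -0.0949  0.2659] [ 0.5862 -0.1045  0.232 ] [ 0.6253 -0.0641  0.4346]
scene bail 263 [  0.0778  -0.997  615.8185 -99.8796] -85.536865 0.2221851289723178
top rim circle [ 0.6162 -0.0953] 0.05487773269741521 0.1558560721404702 416
top grip 152 [ 0.6012 -0.0939  0.2951] [ 0.5599 -0.1409  0.2369] [ 0.6149 -0.0568  0.6508]
top bail 200 [  0.0695  -0.9976 615.0155 -92.1657] -86.01612 0.22137677528280564
```

View pics/l3.png

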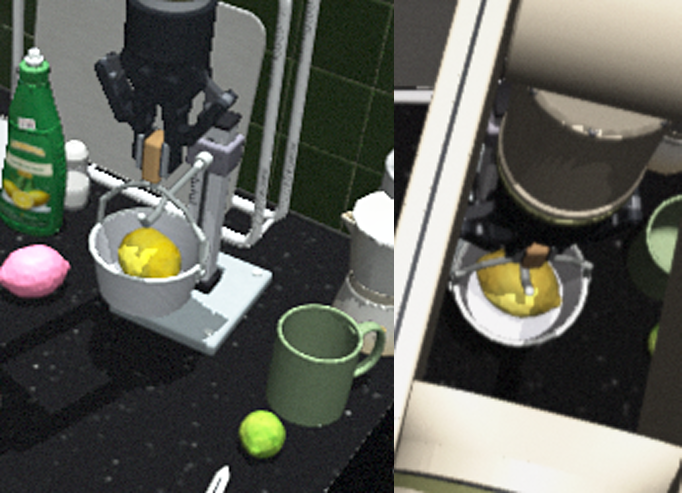

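The hook tip (145,217) now sits under the bail and above the lemon, and the pail is centred on the seat to within 1 mm. I'll lower it until the spring carries the load.

```bash

python3 -m crank '[{"dp":[0,0,-4],"rotation":[0,0,0],"gripper":0},{"dp":[0,0,-7],"rotation":[0,0,0],"gripper":0},{"dp":[0,0,-7],"rotation":[0,0,0],"gripper":0},{"dp":[0,0,-6],"rotation":[0,0,0],"gripper":0},{"dp":[0,0,-4],"rotation":[0,0,0],"gripper":0}]' &&
python3 -m crank '[{"dp":[0,0,-4],"rotation":[0,0,0],"gripper":0},{"dp":[0,0,-4],"rotation":[0,0,0],"gripper":0},{"dp":[0,0,-4],"rotation":[0,0,0],"gripper":0},{"dp":[0,0,-3],"rotation":[0,0,0],"gripper":0},{"dp":[0,0,0],"rotation":[0,0,0],"gripper":0}]' &&
python3 -m crank '[{"dp":[0,0,-3],"rotation":[0,0,0],"gripper":0},{"dp":[0,0,-3],"rotation":[0,0,0],"gripper":0},{"dp":[0,0,-3],"rotation":[0,0,0],"gripper":0},{"dp":[0,0,0],"rotation":[0,0,0],"gripper":0},{"dp":[0,0,0],"rotation":[0,0,0],"gripper":0}]'
python3 look.py 4
```

```text
time: 6.6
position: [0.6166, -0.0944, 0.2125]
orientation: [[-0.996, -0.087, -0.002], [-0.087, 0.996, 0.0], [0.002, 0.001, -1.0]]
force: [0.8, -0.1, -3.7]
finger_gap: 0.0175
gripper_force: 59.7
time: 7.02
position: [0.6173, -0.0946, 0.1987]
orientation: [[-0.996, -0.087, -0.0], [-0.087, 0.996, 0.0], [0.0, 0.0, -1.0]]
force: [0.3, 0.3, -1.8]
finger_gap: 0.0172
gripper_force: 59.9
time: 7.43
position: [0.6175, -0.0946, 0.1903]
orientation: [[-0.996, -0.087, 0.0], [-0.087, 0.996, 0.0], [-0.0, -0.0, -1.0]]
force: [-0.1, -0.1, -0.5]
finger_gap: 0.0172
gripper_force: 60.0
7.4333 [ 0.6175 -0.0946  0.1903] 94.9869758465931 [-0.134  -0.1424 -0.5263]
scene rim circle [ 0.6164 -0.0954] 0.054512002144059796 0.10421024581068157 556
scene grip 213 [ 0.6068 -0.0946  0.2155] [ 0.5914 -0.1058  0.1867] [ 0.6281 -0.0616  0.4688]
scene bail 173 [   0.0737   -0.9973  616.0007 -100.8506] -85.77318 0.17032289615790774
top rim circle [ 0.6167 -0.0951] 0.05484496051512936 0.10415143018920665 355
top grip 123 [ 0.6027 -0.0942  0.2397] [ 0.5797 -0.1507  0.1866] [ 0.651  -0.0636  0.5735]
top bail 138 [  0.0696  -0.9976 616.2178 -91.7811] -86.00984 0.17002660418276183
```

Wrist force is back to about its bias, so the spring carries nearly all the load. I'll lower another 2 mm and open.

```bash

python3 -m crank '[{"dp":[0,0,-2],"rotation":[0,0,0],"gripper":0},{"dp":[0,0,0],"rotation":[0,0,0],"gripper":0},{"dp":[0,0,0],"rotation":[0,0,0],"gripper":22},{"dp":[0,0,0],"rotation":[0,0,0],"gripper":30},{"dp":[0,0,0],"rotation":[0,0,0],"gripper":40}]' &&
python3 -m crank '[{"dp":[0,0,0],"rotation":[0,0,0],"gripper":50},{"dp":[0,0,0],"rotation":[0,0,0],"gripper":60},{"dp":[0,0,0],"rotation":[0,0,0],"gripper":60},{"dp":[0,0,0],"rotation":[0,0,0],"gripper":60},{"dp":[0,0,0],"rotation":[0,0,0],"gripper":60}]'
python3 look.py 5
```

```text
time: 7.95
position: [0.6175, -0.0946, 0.1885]
orientation: [[-0.996, -0.087, 0.0], [-0.087, 0.996, -0.0], [-0.0, -0.0, -1.0]]
force: [-0.2, 0.2, -0.1]
finger_gap: 0.0387
gripper_force: 0.0
time: 8.37
position: [0.6174, -0.0946, 0.1883]
orientation: [[-0.996, -0.087, 0.0], [-0.087, 0.996, -0.0], [-0.0, -0.0, -1.0]]
force: [0.1, -0.4, -0.2]
finger_gap: 0.0599
gripper_force: 0.0
8.3667 [ 0.6174 -0.0946  0.1883] 94.98547011852997 [ 0.1422 -0.3749 -0.1899]
scene rim circle [ 0.6156 -0.0955] 0.055258050406237824 0.09779646421070029 234
scene grip 296 [ 0.6113 -0.0962  0.202 ] [ 0.6006 -0.103   0.1747] [ 0.6312 -0.0842  0.2205]
scene bail 232 [  0.05    -0.9987 616.0276 -99.7882] -87.133064 0.16791650628714516
top rim circle [ 0.617  -0.0949] 0.05583920455256785 0.09732893597518198 67
top grip 143 [ 0.6045 -0.0914  0.2283] [ 0.5801 -0.1603  0.1779] [ 0.648  -0.0408  0.5789]
top bail 151 [  0.0537  -0.9986 616.5784 -94.9452] -86.92349 0.16616740528641205
```

View pics/l5.png

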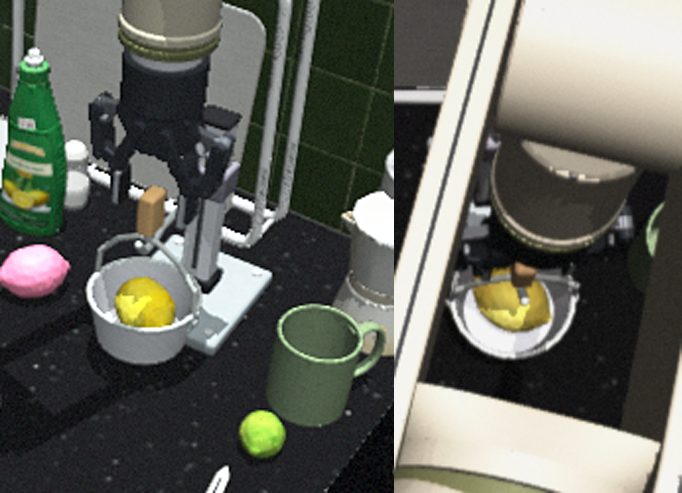

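The pail hangs free on the hook with the grip between the open fingers and the lemon inside. I'll back straight up and wait.

```bash

python3 -m crank '[{"dp":[0,0,8],"rotation":[0,0,0],"gripper":60},{"dp":[0,0,18],"rotation":[0,0,0],"gripper":60},{"dp":[0,0,25],"rotation":[0,0,0],"gripper":60},{"dp":[0,0,30],"rotation":[0,0,0],"gripper":60},{"dp":[0,0,30],"rotation":[0,0,0],"gripper":60}]' &&
python3 -m crank '[{"dp":[-30,0,15],"rotation":[0,0,0],"gripper":60},{"dp":[-35,0,0],"rotation":[0,0,0],"gripper":60},{"dp":[-35,0,0],"rotation":[0,0,0],"gripper":60},{"dp":[-30,0,0],"rotation":[0,0,0],"gripper":60},{"dp":[0,0,0],"rotation":[0,0,0],"gripper":60}]'
for i in 1 2 3 4 5 6; do python3 -m crank '[{"dp":[0,0,0],"rotation":[0,0,0],"gripper":60},{"dp":[0,0,0],"rotation":[0,0,0],"gripper":60},{"dp":[0,0,0],"rotation":[0,0,0],"gripper":60},{"dp":[0,0,0],"rotation":[0,0,0],"gripper":60},{"dp":[0,0,0],"rotation":[0,0,0],"gripper":60}]' >/dev/null; done
cat > still.py <<'E'
from h import *
prev=None; print(status.state()['time'])
for i in range(8):
    d=save('scene');p=pts(d);h=cv2.cvtColor(d['img'],cv2.COLOR_RGB2HSV)
    m=(np.hypot(p[:,:,0]-.616,p[:,:,1]+.096)<.04)&(h[:,:,1]>70)&(h[:,:,0]<22)&(p[:,:,2]>.15)&(p[:,:,2]<.24)
    v,u=np.nonzero(m);print(len(u),u.mean().round(2),v.mean().round(2),p[m].mean(0).round(4))
g=d['img'][100:400,260:500,::-1];t=save('top')['img'][60:360,200:500,::-1]
import sys;cv2.imwrite(f'pics/s{sys.argv[1]}.png',cv2.resize(np.hstack([g,t]),None,fx=1.45,fy=1.45))
E
python3 still.py 1
```

```text
time: 8.88
position: [0.6169, -0.0945, 0.3006]
orientation: [[-0.996, -0.087, -0.001], [-0.087, 0.996, 0.0], [0.001, 0.0, -1.0]]
force: [0.8, -0.7, -0.4]
finger_gap: 0.0599
gripper_force: 0.0
time: 9.3
position: [0.4834, -0.0944, 0.315]
orientation: [[-0.996, -0.086, -0.001], [-0.086, 0.996, -0.0], [0.001, -0.0, -1.0]]
force: [-0.9, 0.6, 0.0]
finger_gap: 0.06
gripper_force: 0.0
11.8
221 376.02 218.46 [ 0.6094 -0.0973  0.199 ]
220 376.0 218.43 [ 0.6093 -0.0973  0.1992]
221 376.08 218.38 [ 0.6094 -0.0974  0.1993]
221 376.04 218.48 [ 0.6094 -0.0973  0.199 ]
220 376.04 218.49 [ 0.6092 -0.0974  0.1991]
221 375.98 218.44 [ 0.6093 -0.0973  0.1992]
221 376.05 218.49 [ 0.6094 -0.0974  0.199 ]
219 376.02 218.47 [ 0.6094 -0.0973  0.199 ]
```

View pics/s1.png

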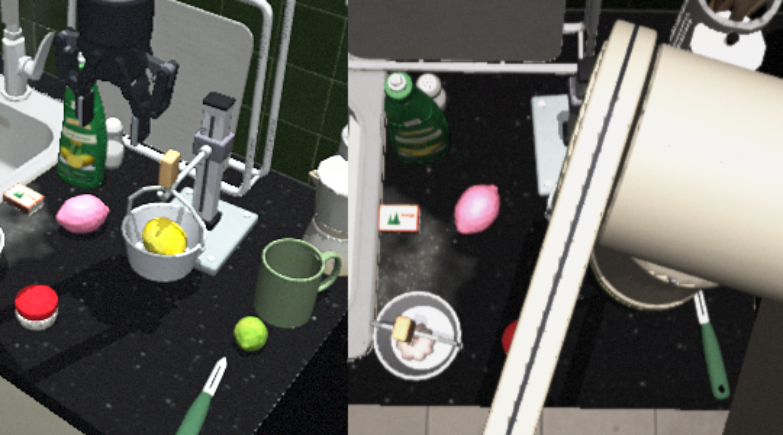

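The pail hangs still on the hook: the grip stays at (376,218) to 0.1 px over 0.4 s. The lemon is inside, the other pail hasn't moved, and the arm is clear.

```bash
python3 -c "from plant import robot; print(robot.sign_off())"
```

```text
the job is handed in; nothing more can be done
None
```

The lemon's pail hangs still on the scale hook with the lemon inside, the other pail was not moved, the gripper is clear, and I handed the job in at about 12 s on the robot's clock.

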